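Gauge the truss-rod channels and mark the deeper one

ROBOT

A 6-joint arm with a two-finger parallel gripper is mounted at the origin on a cart in front of the work surface, level with it; the furniture and walls round the work are solid. World frame = base frame: x ahead of the robot, y to its left, z up, the work surface at z = 0. Lengths are in m, angles in rad, forces in N, time in s.
With the tool pointing down it reaches from about 0.35 to 0.975 m from the base axis. Payload 7.1 kg.
Tool frame: the origin (TCP) lies on the centre line of the jaws, within the pads' length; the fingertips stand 11 mm ahead of it and the grasp point (between the pads) lies 8 mm behind it; z points along the fingers, y is the direction in which the jaws open and shut (so a half turn about z gives the same grasp; the last joint's range is limited). The gripper opens to 88 mm and grips with 3 to 60 N. Pads are 20 mm wide; open, the fingers measure 115 mm over their backs; the gripper's body (75 mm by 178 mm) begins 61 mm behind the grasp point.
Start: joints at [-1.143, 0.423, 1.63, -0, 1.089, -0.019], TCP at [0.27, -0.564, 0.234] pointing down, gripper open.
Joint ranges: [-3, 3], [-0.9, 2.11], [0.09, 2.58], [-1.31, 4.45], [0.11, 2.69], [-2.54, 2.54]. Speed limits (rad/s): [2.39, 2.39, 3.01, 3.14, 3.14, 3.14].

INTERFACE

Orientations are given as a unit quaternion [w, x, y, z].
In Python, from workcell import r, imaging, job gives the robot as it stands.
- The arm moves only by the tool jog_arm, never from a script. Its argument "targets" is one flat list of numbers, 4 for each row, row after row: the shift along the tool's x, y, z in m, then the turn about the tool's z in rad. A call has 1 to 20 rows; each row shifts and turns the pose as measured when the row begins, along the tool's axes as they then stand; what a row does not reach is not made up. A row lasts 1/10 s, in which the tool goes at most 50 mm and 8.59 degrees, less where a joint would pass 70% of its speed; a pose out of reach is approached as far as the arm can. A call is refused whole if a number of a shift passes 0.05 or a number of a turn 0.15, either way. A call with a gripper value outside its range is refused whole. "claw" is the opening, from 0 (shut) to 1 (fully open), set as the call begins (left out, the last holds). The fingers move at their own pace and stop on an object; the grip force is fixed at half the most. Time passes only in rows, so rows that do not move let the fingers close. It gives the time, the measured TCP pose, the force and the opening at its end, in the units of the state.
- r.read_state(): the state, without advancing time (a new reading comes with each control period).
- imaging.snapshot(name): name is "side" or "top" or "wrist"; returns (picture, depth): 480x640x3 uint8, blue, green, red; 480x640 float32, m along the optical axis (not along the pixel's ray), 0 where there is no reading.
- imaging.camera_params(name): a dict with "fov_y" (degrees; the focal length in pixels is half the picture's height over the tangent of half this angle, whatever the lens; pixels are square), "cx", "cy" (the principal point, pixels), "R" (3x3) and "t" (3): a world point X has camera coordinates R X + t. Camera axes: x right, y down, z forward; pixel columns grow to the right and rows downward; lengths in m; the calibration is good to about 2 mm. A picture is of the moment at which its call begins: read the wrist's pose just before it. camera_params takes no time and is no camera call; for the wrist camera it gives the pose at the moment of the call.
- job.sign_off(): hands the job in, once; it reports no verdict.
The state is a dict: "time_s": time; "joint_pos": joint angles; "joint_vel": joint speeds; "joint_torque": joint torques, N m; "tool_pos": TCP position; "ee_rot": TCP orientation; "wrist_force": force on the tool from outside, world axes, zero at the start; "wrist_torque": the same for the moment, N m; "width": opening from 0.0 (shut) to 1.0 (fully open).
Only numpy, scipy, OpenCV 4.12 (cv2) and the standard library are available. Lean on these libraries where they do the work, as an engineer would, in place of code of your own. Each camera call takes 0.05 s, during which the arm holds its last target. There are 200 camera calls.

TASK

Two guitar-neck test blanks lie on the bench; one channel is routed 12 mm deep, the other only 6 mm, and you must gauge to learn which. Take the sprung depth gauge from its stand, push its probe into the channel of either blank until the foot sits flat on the wood and hold it pressed there with about 10 N for a second while you read the depth, never bearing on a blank with more than 30 N. Then stand the gauge upright back on its stand with the probe in the hole, and lay the small oblong wooden wedge flat on top of the blank with the deeper channel; leave the other things on the bench alone.

Things in the scene. Friction and masses are not known exactly. Their poses are not given: they have to be found in the camera images.
- gauge: Sprung depth gauge, loose, 0.25 kg. Flat steel foot 70 (its x) x 26 (its y) x 10 mm, above it a square aluminium grip column 26 x 26 mm from 10 to 62 mm above the underside, then a collar 14 mm in diameter up to 66 mm. A thin rod with a cap runs up through it: the cap's top is 72 mm above the foot's underside and rises as the probe is pushed in, to 87 mm. Origin: centre of the foot's underside; z up. Grip the column from above, across x or y.
- gauge_foot (a point): Centre of the underside of the gauge's foot (the same point as the gauge's origin).
- probe_tip (a point): Lower end of the gauge's probe, a round-ended 5 mm steel pin on the gauge's centre line; 15 mm below the foot's underside when free. Rubbing hard on a side of the channel it can stick part way and read too shallow: keep it clear of the sides.
- probe (a joint): How far the probe is pushed into the gauge, in m: 0 free (15 mm out of the foot), 0.015 fully in (tip level with the foot's underside). Spring 300 N/m with 1.2 N preload, so 1.2 N to begin and 5.7 N fully in; it springs back out. With the foot flat on a blank it reads 0.015 less the depth below the tip: about 0.015 on plain wood, 0.009 in a 6 mm channel, 0.003 in a 12 mm channel.
- stand: Light wooden stand for the gauge, fixed, 96 (x) x 64 (y) x 30 mm high, with an upright hole 21 mm in diameter right through its middle. Origin: centre of its underside. The gauge stands upright on its top, foot along the stand's x, with the probe hanging free in the hole.
- wedge: Small pale wooden packing wedge, all but a plain oblong block, lying on the bench, loose, about 30 g, 24 (x) x 70 (y) x 14 mm high. Origin: centre of its underside; grip across its x. It lies at the back left; a wall cabinet hangs over the back of the bench to the right of it (lower edge 0.46 m above the bench), so draw the arm in before swinging to the right.
- blank_p: Wooden neck blank, 80 (x) x 130 (y) x 42 mm high, fixed sideways. Origin: centre of its underside, 4 mm above the bench; flat top 42 mm above that. A 9 mm wide channel with upright sides runs along all of its top parallel to y, anywhere up to 6 mm to either side of the middle (x), which this pose does not tell: find it by eye or by feel. It is 6 or 12 mm deep.
- blank_q: The other neck blank, the same outside as blank_p; its channel has the other of the two depths and its own offset from the middle. Each blank lies on a soft black rubber pad (92 x 142 x 4 mm) fixed to the bench and sinks about 1 mm per 5 N pressed on it, up to 6 mm.
- block_plane: Block plane, 44 x 155 x 56 mm, on the bench; a bystander.
- tape_roll: Roll of dark tape, 55 mm across, 19 mm high; a bystander.
- offcut_walnut: Dark offcut, 36 x 62 x 26 mm; a bystander.
- sanding_block: Cork sanding block, 60 x 106 x 33 mm; a bystander.
Mind the look-alikes: they are no part of the job. Leave any green look-alike of the gauge alone.

How it is judged:
By the outcome, as a careful person would: the job done as asked, in the order asked, and still so for the second after the job is handed in, with the robot touching nothing.
It also fails if it takes over 72 s, if anything falls off the work surface, if the arm or the gripper's body presses on something with over 40 N, if the wrist force passes 120 N, or if a joint passes its speed limit or range.

## Working session

There is one attempt and no reset: what is moved stays moved. The work goes in short steps, Python scripts to look and compute and a tool call to move; the robot and the scene stay as the last step left them, time stands still between calls to the robot, and variables do not carry over. Pictures are saved under pics/ and viewed, about 8 in all and at most 12, crops included, and the job is handed in when it is done.

Besides the shell and the picture viewer there is one more tool, called after "Emit:" as a command line: name --argument value ..., lists and objects as JSON in quotes. jog_arm: Moves the arm, as the interface text tells. Its arguments: {"type":"object","properties":{"targets":{"type":"array"},"claw":{"type":"number"}},"required":["targets"]}

```bash
mkdir -p pics; ls
cat > h.py <<'E'
import numpy as np, cv2
from workcell import r, imaging, job
def K(p): 
    return 240/np.tan(np.radians(p["fov_y"])/2)
def snap(n):
    p=imaging.camera_params(n); im,d=imaging.snapshot(n); return im,d,p
def cloud(d,p):
    f=K(p); v,u=np.mgrid[0:480,0:640]
    c=np.stack([(u-p["cx"])/f*d,(v-p["cy"])/f*d,d],-1)
    w=(c-np.array(p["t"]))@np.array(p["R"]); w[d==0]=np.nan
    return w
E
python3 - <<'E'
from h import *
s=r.read_state(); print({k:np.round(v,3) for k,v in s.items()})
for n in ("top","side"):
    im,d,p=snap(n); cv2.imwrite(f"pics/{n}0.png",im); np.savez(f"{n}0.npz",im=im,d=d,w=cloud(d,p))
    print(n,p)
E
```

```text
pics
{'time_s': np.float64(0.0), 'joint_pos': array([-1.143,  0.424,  1.631, -0.   ,  1.089, -0.019]), 'joint_vel': array([-0.   , -0.   ,  0.003, -0.001,  0.   , -0.001]), 'joint_torque': array([-2.0000e-03, -5.4463e+01, -2.7367e+01,  6.4000e-02,  2.3000e-02,
       -0.0000e+00]), 'tool_pos': array([ 0.27 , -0.563,  0.233]), 'ee_rot': array([-0.001,  0.975,  0.222, -0.   ]), 'wrist_force': array([-0.143,  0.924, -0.507]), 'wrist_torque': array([-0.061,  0.003, -0.014]), 'width': np.float64(0.999)}
top {'fov_y': 56.3355150402614, 'cx': 323.9842226283227, 'cy': 239.29459326695746, 'R': array([[-0.02621663, -0.99951225, -0.01696916],
       [-0.98853891,  0.02844592, -0.14826213],
       [ 0.14867251,  0.01288774, -0.9888025 ]]), 't': array([-0.07774743,  0.57907132,  1.30159964])}
side {'fov_y': 43.2845041599296, 'cx': 316.9532075512685, 'cy': 233.6175025478606, 'R': array([[-8.90349607e-01, -4.55276927e-01,  7.05827419e-04],
       [-2.43979029e-01,  4.75820709e-01, -8.45025968e-01],
       [ 3.84384978e-01, -7.52540745e-01, -5.34724804e-01]]), 't': array([0.47135516, 0.22497332, 1.25213905])}
```

View pics/top0.png

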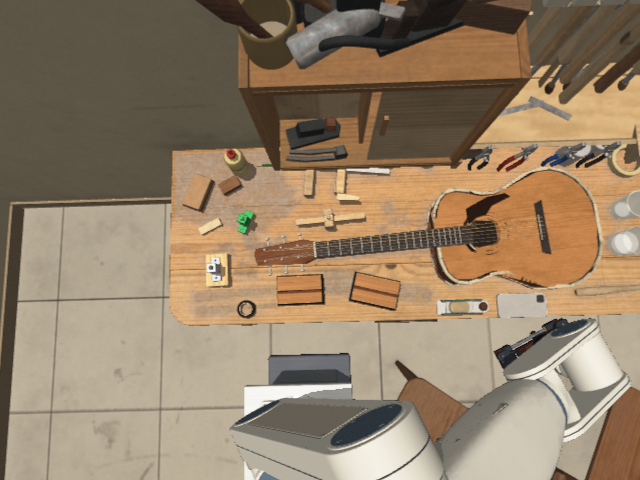

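View pics/side0.png

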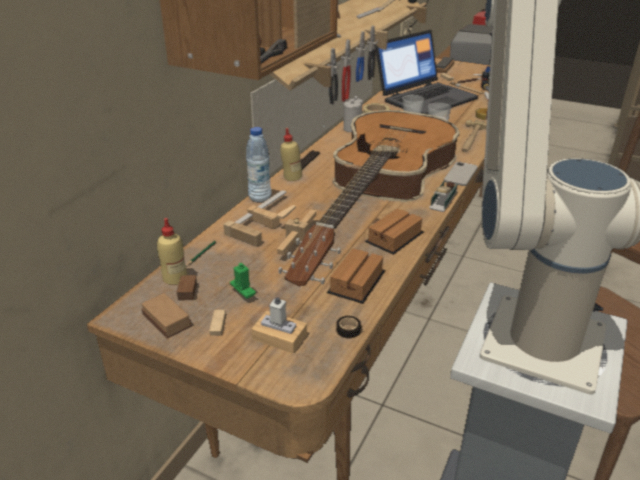

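Top view: the gauge on its stand is at (217,268), and the green look-alike at (244,222) is to be left alone. Blanks are at (300,289) and (375,290). Wedge candidates are the pale oblong at (209,227), the pale blocks at (308,182), (340,181) and (347,198), the offcut at (230,186) and the cork block at (197,192). The isolated pale oblong at the back left, (209,227), fits the description.

Run:
```python
from h import *
for n in ("top","side"):
    z=np.load(n+"0.npz"); w=z["w"]
    if n=="top":
        top=z["im"]
    P=w.reshape(-1,3); print(n,"bench z",np.nanmedian(w[200:215,190:200,2]) if n=="top" else "")
    def box(name,x0,x1,y0,y1,zl,zh):
        m=(P[:,0]>x0)&(P[:,0]<x1)&(P[:,1]>y0)&(P[:,1]<y1)&(P[:,2]>zl)&(P[:,2]<zh)
        q=P[m]
        if len(q)<5: print(name,len(q));return
        rc=cv2.minAreaRect((q[:,:2]*1000).astype(np.float32)); print(name,len(q),np.round(rc[0],1),np.round(rc[1],1),round(rc[2],1),"z",np.round(np.nanmedian(q[:,2]),4))
    if n=="top":
        for nm,(u,v) in dict(gauge=(217,268),stand=(224,282),wedge=(209,227),p=(300,285),q=(375,285),green=(244,222)).items(): print(nm,np.round(w[v,u],3))
        g=w[268,217];wd=w[227,209];b1=w[289,300];b2=w[290,375]
    for nm,c,h,zl,zh in (("stand",g,.09,.022,.036),("foot",g,.07,.036,.05),("col",g,.07,.06,.115),("wedge",wd,.07,.008,.03),("b1",b1,.1,.041,.06),("b2",b2,.1,.041,.06)):
        box(nm,c[0]-h,c[0]+h,c[1]-h,c[1]+h,zl,zh)
im=top[200:320,180:420]; cv2.imwrite("pics/crop.png",cv2.resize(im,None,fx=3.3,fy=3.3,interpolation=cv2.INTER_CUBIC))
```

```text
top bench z 0.02967850807631829
gauge [0.497 0.22  0.071]
stand [0.458 0.209 0.033]
wedge [0.629 0.26  0.019]
p [ 0.442 -0.02   0.049]
q [ 0.436 -0.24   0.048]
green [0.631 0.141 0.073]
stand 434 [495.6 233.3] [95.9 66. ] 1.9 z 0.031
foot 140 [492.5 232.1] [88.  54.3] 0.2 z 0.0407
col 112 [497.1 233.9] [26.2 26.9] 1.5 z 0.0925
wedge 236 [633.  262.7] [132.6 130.1] 1.0 z 0.0149
b1 1098 [447.1  -1.5] [114.4 155.9] 0.9 z 0.0474
b2 1145 [ 420.5 -239.2] [130.3  80. ] 76.1 z 0.0475
side bench z 
stand 745 [498. 237.] [99.6 68.9] 3.4 z 0.03
foot 256 [498.7 238.2] [71.4 32.6] 4.0 z 0.0403
col 295 [498.7 239.4] [28.9 31.5] 7.5 z 0.0849
wedge 412 [665.7 278. ] [97.  73.4] 22.1 z 0.0147
b1 1229 [ 4.51e+02 -1.00e-01] [120.2 159.2] 0.9 z 0.0462
b2 851 [ 423.  -236.3] [139.3  85.4] 75.7 z 0.0463
```

View pics/crop.png

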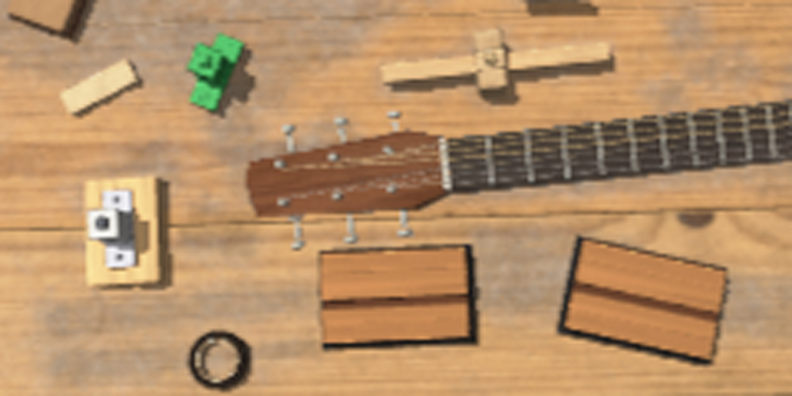

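Crop: the gauge (silver and white, ~(110,225)) sits on its stand. The wedge is the pale oblong at (98,88). Each blank shows one dark channel, at (395,300) and (640,303). I'll set out, squaring the tool with the stand first.

Emit:
jog_arm --targets '[0,0,-0.02,0.137,0,0,-0.02,0.137,0,0,-0.02,0.137]'

```text
time_s: 0.4
tool_pos: [0.2687, -0.5606, 0.2895]
ee_rot: [-0.005, 1.0, 0.011, -0.002]
wrist_force: [-0.2, -0.6, 0.2]
width: 1.004
```

```bash
cat >> h.py <<'E'
from scipy.spatial.transform import Rotation as Ro
def go(x,y,z,yaw=None):
    "needed shift in tool axes and turn; yaw (deg) = world direction of tool x"
    s=r.read_state(); q=s["ee_rot"]; M=Ro.from_quat(np.r_[q[1:],q[0]]).as_matrix()
    p=np.array(s["tool_pos"]); d=M.T@(np.array([x,y,z])-p); a=np.degrees(np.arctan2(M[1,0],M[0,0]))
    print("t",round(s["time_s"],2),"tcp",np.round(p,4),"yaw",round(a,2),"tilt",np.round(M[:2,2],4),"shift",np.round(d,4),"turn",None if yaw is None else round(np.radians(a-yaw),4),"F",np.round(s["wrist_force"],2),"w",round(s["width"],3))
E
python3 -c "
from h import *
go(.497,.235,.25,2)"
```

```text
t 0.4 tcp [ 0.2687 -0.5606  0.2895] yaw 1.31 tilt [-0.0049  0.0107] shift [ 0.2466 -0.7897  0.0468] turn -0.012 F [-0.24 -0.61  0.2 ] w 1.004
```

Emit:
jog_arm --targets '[0.016,-0.047,0,0,0.016,-0.047,0,0,0.016,-0.047,0,0,0.016,-0.047,0,0,0.016,-0.047,0,0,0.016,-0.047,0,0,0.016,-0.047,0,0,0.016,-0.047,0,0,0.016,-0.047,0,0,0.014,-0.047,0,0,0.01,-0.047,0,0,0,-0.02,0,0,0,0,0,0]'

```text
time_s: 1.7
tool_pos: [0.428, -0.0123, 0.2932]
ee_rot: [-0.003, 1.0, 0.007, -0.001]
wrist_force: [0.0, -0.7, -0.9]
width: 1.001
```

Run:
```python
from h import *
go(.497,.235,.25,2)
im,d,p=snap("wrist"); cv2.imwrite("pics/w1.png",im); np.savez("w1.npz",im=im,d=d,w=cloud(d,p))
print(-np.array(p["R"]).T@p["t"])
```

```text
t 1.7 tcp [ 0.428  -0.0123  0.2932] yaw 0.79 tilt [-0.0023  0.0067] shift [ 0.0725 -0.246   0.0446] turn -0.0212 F [ 0.01 -0.67 -0.89] w 1.001
[ 0.49425032 -0.01241887  0.4440015 ]
```

View pics/w1.png

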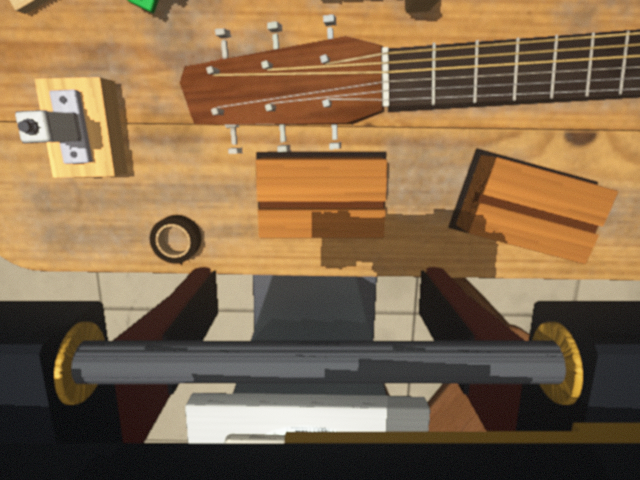

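Wrist view: the stand and gauge are at (80,125). Blank 1 is at (320,195) with its channel at row ~205. Blank 2 is at (540,207), tilted. The tape roll is at (175,238).

Run:
```python
from h import *
z=np.load("w1.npz"); im,d,w=z["im"].astype(int),z["d"],z["w"]
print("fov",K(imaging.camera_params("wrist")))
P=w.reshape(-1,3)
def rect(nm,x0,x1,y0,y1,zl,zh):
    m=(P[:,0]>x0)&(P[:,0]<x1)&(P[:,1]>y0)&(P[:,1]<y1)&(P[:,2]>zl)&(P[:,2]<zh); q=P[m]
    rc=cv2.minAreaRect((q[:,:2]*1000).astype(np.float32)); print(nm,len(q),np.round(rc[0],1),np.round(rc[1],1),round(rc[2],2),"z",np.round(np.median(q[:,2]),4))
rect("stand",.42,.58,.16,.31,.024,.034); rect("foot",.42,.58,.16,.31,.037,.044); rect("col",.42,.58,.16,.31,.085,.096)
rect("b1",.39,.51,-.09,.08,.042,.055); rect("b2",.32,.52,-.34,-.15,.042,.055)
for c in (275,300,330,370):
    print(c,[(v,int(im[v,c].sum()/3),round(w[v,c,0]*1000,1),round(w[v,c,2]*1000,1)) for v in range(198,214)])
```

```text
fov 399.0193703250808
stand 4029 [493.3 234.5] [96.1 66.2] 2.15 z 0.0301
foot 1317 [494.5 234.5] [69.8 26.9] 3.41 z 0.04
col 875 [494.7 234.9] [26.8 27.5] 3.56 z 0.0917
b1 9057 [4.448e+02 2.000e-01] [109.6 158.5] 0.0 z 0.046
b2 8938 [ 417.8 -238.2] [131.3  80.1] 75.99 z 0.0459
275 [(198, 150, np.float64(428.6), np.float64(45.7)), (199, 148, np.float64(427.7), np.float64(46.7)), (200, 137, np.float64(426.7), np.float64(46.4)), (201, 109, np.float64(425.4), np.float64(44.8)), (202, 83, np.float64(422.3), np.float64(32.8)), (203, 70, np.float64(421.4), np.float64(33.8)), (204, 70, np.float64(420.5), np.float64(35.0)), (205, 67, np.float64(419.4), np.float64(34.6)), (206, 69, np.float64(418.4), np.float64(34.6)), (207, 64, np.float64(417.1), np.float64(33.3)), (208, 67, np.float64(416.2), np.float64(34.6)), (209, 84, np.float64(416.5), np.float64(41.2)), (210, 107, np.float64(416.2), np.float64(45.4)), (211, 123, np.float64(415.5), np.float64(46.6)), (212, 133, np.float64(414.3), np.float64(46.2)), (213, 135, np.float64(413.2), np.float64(45.6))]
300 [(198, 143, np.float64(429.1), np.flo
[... 1596 characters left out ...]
1), np.float64(46.0)), (200, 125, np.float64(428.1), np.float64(46.2)), (201, 101, np.float64(426.9), np.float64(44.7)), (202, 74, np.float64(424.1), np.float64(34.7)), (203, 71, np.float64(423.0), np.float64(34.0)), (204, 67, np.float64(421.8), np.float64(33.7)), (205, 64, np.float64(420.8), np.float64(34.0)), (206, 66, np.float64(419.7), np.float64(33.5)), (207, 67, np.float64(418.7), np.float64(34.0)), (208, 71, np.float64(418.2), np.float64(36.6)), (209, 80, np.float64(418.2), np.float64(42.2)), (210, 109, np.float64(417.8), np.float64(45.8)), (211, 127, np.float64(416.7), np.float64(45.1)), (212, 132, np.float64(415.9), np.float64(46.5)), (213, 131, np.float64(414.7), np.float64(45.6))]
```

Emit:
jog_arm --targets '[0.012,-0.041,0.018,-0.01,0.012,-0.041,0.02,-0.01,0.012,-0.041,0.02,-0.01,0.012,-0.041,0.02,-0.01,0.012,-0.041,0.02,0,0.009,-0.04,0.02,0,0,0,0,0,0,0,0,0]'

```text
time_s: 2.55
tool_pos: [0.4964, 0.232, 0.1717]
ee_rot: [-0.001, 1.0, 0.021, 0.001]
wrist_force: [-0.9, 0.3, 0.1]
width: 0.998
```

Run:
```python
from h import *
go(.4946,.2347,.057,3)
im,d,p=snap("wrist"); cv2.imwrite("pics/w2.png",im); w=cloud(d,p);P=w.reshape(-1,3)
for nm,zl,zh in (("stand",.024,.034),("foot",.037,.044),("col",.085,.096)):
    m=(abs(P[:,0]-.494)<.07)&(abs(P[:,1]-.235)<.07)&(P[:,2]>zl)&(P[:,2]<zh); q=P[m]
    if len(q)>9: rc=cv2.minAreaRect((q[:,:2]*1000).astype(np.float32)); print(nm,len(q),np.round(rc[0],1),np.round(rc[1],1),round(rc[2],2))
```

```text
t 2.55 tcp [0.4964 0.232  0.1717] yaw 2.36 tilt [0.0027 0.0018] shift [-0.002  -0.0026  0.1147] turn -0.0112 F [-0.92  0.32  0.11] w 0.998
stand 6882 [493.7 234.7] [96.2 64.2] 2.19
foot 1330 [494.9 235.6] [69.9 26. ] 3.05
col 1562 [495.1 235.6] [27.1 26.6] 3.26
```

Emit:
jog_arm --targets '[-0.0015,-0.003,0.03,-0.012,0,0,0.03,0,0,0,0.03,0,0,0,0.022,0,0,0,0.002,0,0,0,0,0]'

```text
time_s: 3.2
tool_pos: [0.5005, 0.2258, 0.0607]
ee_rot: [-0.002, 1.0, 0.021, 0.006]
wrist_force: [0.5, 0.2, -0.9]
width: 0.999
```

```bash
python3 -c "
from h import *
go(.495,.2353,.057,3)"
```

```text
t 3.2 tcp [0.5005 0.2258 0.0607] yaw 2.35 tilt [0.0116 0.0045] shift [-0.0052 -0.0097  0.0037] turn -0.0113 F [ 0.51  0.21 -0.89] w 0.999
```

Emit:
jog_arm --targets '[-0.0052,-0.0097,0.0035,-0.011,0,0,0,0,0,0,0,0]'

```text
time_s: 3.5
tool_pos: [0.4967, 0.2355, 0.0607]
ee_rot: [-0.003, 1.0, 0.026, 0.008]
wrist_force: [0.4, 0.0, 0.2]
width: 0.997
```

```bash
python3 -c "
from h import *
go(.495,.2353,.057,3)
go(.495,.2353,.057,3)"
```

```text
t 3.5 tcp [0.4967 0.2355 0.0607] yaw 2.92 tilt [0.0165 0.0066] shift [-0.0018  0.0001  0.0036] turn -0.0014 F [0.39 0.03 0.23] w 0.997
t 3.5 tcp [0.4967 0.2355 0.0607] yaw 2.92 tilt [0.0165 0.0066] shift [-0.0018  0.0001  0.0036] turn -0.0014 F [0.39 0.03 0.23] w 0.997
```

Emit:
jog_arm --targets '[0,0,0,0,0,0,0,0,0,0,0,0,0,0,0,0,0,0,0,0,0,0,0,0]' --claw 0

```text
time_s: 4.1
tool_pos: [0.4976, 0.2364, 0.0624]
ee_rot: [-0.004, 1.0, 0.026, 0.01]
wrist_force: [-0.1, 0.4, -0.9]
width: 0.493
```

```bash
python3 -c "
from h import *
go(.495,.2353,.057,3)"
```

```text
t 4.1 tcp [0.4976 0.2364 0.0624] yaw 2.99 tilt [0.0193 0.0079] shift [-0.0027  0.001   0.0053] turn -0.0003 F [-0.15  0.36 -0.87] w 0.493
```

Emit:
jog_arm --targets '[-0.0005,0,0.001,0,-0.0005,0,0.001,0,-0.0005,0,0.001,0,0,0,0.0005,0,0,0,0.0003,0,0,0,0.0003,0]'

```text
time_s: 4.7
tool_pos: [0.4966, 0.2361, 0.0601]
ee_rot: [-0.003, 1.0, 0.027, 0.01]
wrist_force: [-1.6, -0.9, 6.3]
width: 0.293
```

```bash
python3 -c "
from h import *
go(.495,.2353,.057,3)"
```

```text
t 4.7 tcp [0.4966 0.2361 0.0601] yaw 3.05 tilt [0.0202 0.0073] shift [-0.0017  0.0007  0.0031] turn 0.0009 F [-1.58 -0.93  6.25] w 0.293
```

Emit:
jog_arm --targets '[0,0,-0.01,0,0,0,-0.02,0,0,0,-0.03,0,0,0,-0.03,0,0,0,-0.01,0,0,0,0,0]'

```text
time_s: 5.3
tool_pos: [0.4923, 0.2344, 0.1622]
ee_rot: [-0.002, 1.0, 0.027, 0.007]
wrist_force: [0.0, -0.8, -2.7]
width: 0.297
```

```bash
python3 -c "
from h import *
go(.4233,-0.005,.14,1.2)
im,d,p=snap('side');cv2.imwrite('pics/s2.png',cv2.resize(im[230:400,200:400],None,fx=3.5,fy=3.5,interpolation=2))"
```

```text
t 5.3 tcp [0.4923 0.2344 0.1622] yaw 3.04 tilt [0.0148 0.0051] shift [-0.082   0.2355  0.02  ] turn 0.0321 F [ 0.03 -0.82 -2.69] w 0.297
```

View pics/s2.png

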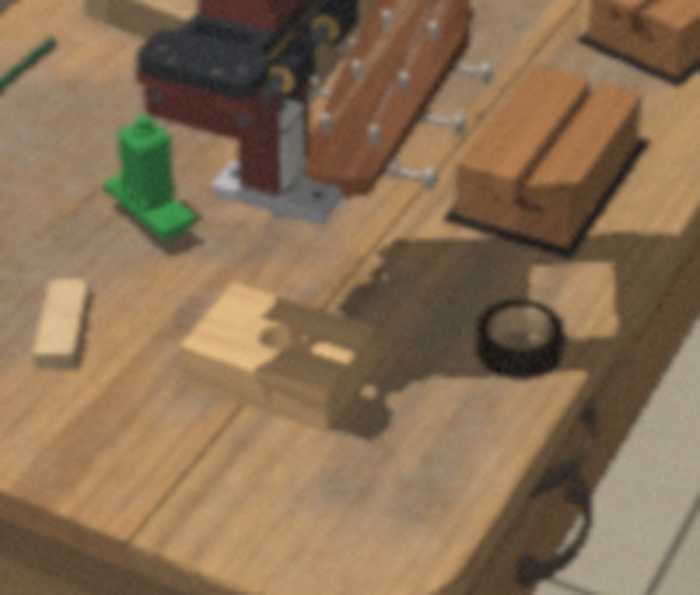

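The view shows the gauge lifted clear at (280,190) in the crop, level, with the stand's hole empty at (275,335). Next I move over blank 1.

Emit:
jog_arm --targets '[-0.014,0.039,0,0.01,-0.014,0.039,0,0.01,-0.014,0.039,0,0.01,-0.014,0.039,0.005,0,-0.014,0.039,0.005,0,-0.012,0.039,0.005,0,0,0,0.005,0,0,0,0,0]'

```text
time_s: 6.15
tool_pos: [0.4098, -0.0094, 0.129]
ee_rot: [-0.002, 1.0, 0.012, 0.001]
wrist_force: [-0.3, -0.8, -2.1]
width: 0.291
```

```bash
cat > look.py <<'E'
from h import *
import sys
go(.4233,-0.005,.14,1.2)
im,d,p=snap("wrist"); cv2.imwrite(f"pics/{sys.argv[1]}.png",im); w=cloud(d,p); np.savez(sys.argv[1],im=im,d=d,w=w)
P=w.reshape(-1,3); T=np.array(r.read_state()["tool_pos"])
m=(abs(P[:,0]-T[0])<.06)&(abs(P[:,1]-T[1])<.02)&(abs(P[:,2]-(T[2]-.0205))<.005); q=P[m]
rc=cv2.minAreaRect((q[:,:2]*1000).astype(np.float32)); print("foot top",len(q),np.round(rc[0],1),np.round(rc[1],1),round(rc[2],2),"z",np.median(q[:,2]),"xmax",np.percentile(q[:,0],99),"y",np.percentile(q[:,1],[1,99]),"slope",np.round(np.linalg.lstsq(np.c_[q[:,:2]-q[:,:2].mean(0),np.ones(len(q))],q[:,2],rcond=None)[0],3))
E
python3 look.py w3
```

```text
t 6.15 tcp [ 0.4098 -0.0094  0.129 ] yaw 1.34 tilt [0.001  0.0049] shift [ 0.0136 -0.0041 -0.011 ] turn 0.0025 F [-0.28 -0.81 -2.09] w 0.291
foot top 3050 [431.2  -8.8] [23.9 26. ] 2.32 z 0.10847896033122816 xmax 0.4430299735399312 y [-0.0216799   0.00372475] slope [-0.048  0.003  0.108]
```

View pics/w3.png

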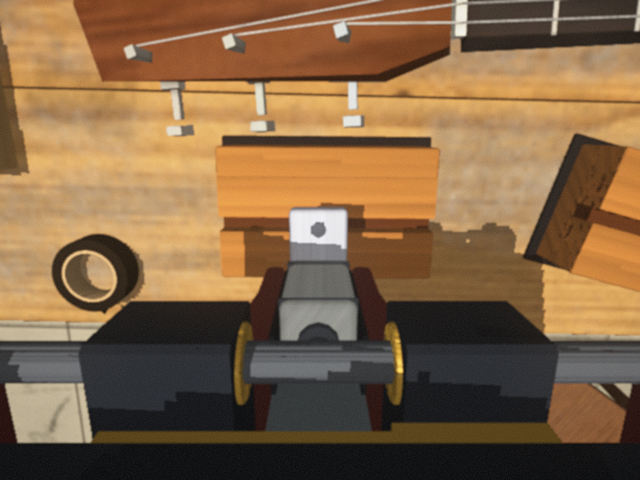

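Wrist view: the foot's front end is visible at (318,235), the grip column at (318,290) and the cap at (318,332). Blank 1's channel runs at row ~222 on the right and ~230 in shadow, ahead of the probe.

```bash
cat > chan.py <<'E'
from h import *
import sys
z=np.load(sys.argv[1]+".npz"); im,w=z["im"].astype(float),z["w"]; P=w.reshape(-1,3)
q=P[(P[:,1]>-.06)&(P[:,1]<.065)&(P[:,0]>.38)&(P[:,0]<.49)]
X0=float(sys.argv[2])
# median height profile over x in y strips
for y0,y1 in ((.02,.055),(-.06,-.03)):
    s=q[(q[:,1]>y0)&(q[:,1]<y1)&(abs(q[:,0]-X0)<.02)&(q[:,2]<.06)]
    b=np.round(s[:,0]*2000).astype(int)
    print((y0+y1)/2,[(k/2,round(1000*np.median(s[b==k,2]),1)) for k in sorted(set(b))])
E
python3 chan.py w3 .4217
```

```text
0.0375 [(np.float64(401.5), np.float64(46.7)), (np.float64(402.0), np.float64(46.1)), (np.float64(402.5), np.float64(46.0)), (np.float64(403.0), np.float64(46.1)), (np.float64(403.5), np.float64(45.9)), (np.float64(404.0), np.float64(45.9)), (np.float64(404.5), np.float64(45.7)), (np.float64(405.0), np.float64(45.6)), (np.float64(405.5), np.float64(46.0)), (np.float64(406.0), np.float64(45.9)), (np.float64(406.5), np.float64(46.1)), (np.float64(407.0), np.float64(45.8)), (np.float64(407.5), np.float64(45.9)), (np.float64(408.0), np.float64(46.0)), (np.float64(408.5), np.float64(46.0)), (np.float64(409.0), np.float64(45.8)), (np.float64(409.5), np.float64(45.9)), (np.float64(410.0), np.float64(46.0)), (np.float64(410.5), np.float64(45.9)), (np.float64(411.0), np.float64(46.0)), (np.float64(411.5), np.float64(46.1)), (np.float64(412.0), np.float64(46.0)), (np.float64(412.5), np.float64(46.0)), (np.float64(413.0), np.float64(45.9)), (np.float64(413.5), np.float64(45.9)), (np.float64(414.0), np.float64(45.9)), (np.float64(414.5), np.float64(45.9)), (np.float64(415.0), np.float64(45.8)), 
[... 4260 characters left out ...]
np.float64(433.0), np.float64(45.9)), (np.float64(433.5), np.float64(46.1)), (np.float64(434.0), np.float64(45.8)), (np.float64(434.5), np.float64(46.0)), (np.float64(435.0), np.float64(46.0)), (np.float64(435.5), np.float64(45.8)), (np.float64(436.0), np.float64(45.9)), (np.float64(436.5), np.float64(45.9)), (np.float64(437.0), np.float64(45.8)), (np.float64(437.5), np.float64(45.8)), (np.float64(438.0), np.float64(45.8)), (np.float64(438.5), np.float64(46.0)), (np.float64(439.0), np.float64(45.9)), (np.float64(439.5), np.float64(45.8)), (np.float64(440.0), np.float64(45.8)), (np.float64(440.5), np.float64(45.8)), (np.float64(441.0), np.float64(45.8)), (np.float64(441.5), np.float64(45.8))]
```

Emit:
jog_arm --targets '[0.0138,0,0.008,0,0,0,0.014,0,0,0,0.01,0,-0.0002,0,0.0005,0]'

```text
time_s: 6.6
tool_pos: [0.4255, -0.0049, 0.0948]
ee_rot: [-0.003, 1.0, 0.015, 0.001]
wrist_force: [-0.2, -0.6, -2.3]
width: 0.295
```

```bash
python3 look.py w4
```

```text
t 6.6 tcp [ 0.4255 -0.0049  0.0948] yaw 1.71 tilt [0.0011 0.0052] shift [-0.0022 -0.0002 -0.0452] turn 0.009 F [-0.17 -0.64 -2.29] w 0.295
foot top 3177 [459.6  -6.8] [29.3 54.6] 80.93 z 0.07427911229522662 xmax 0.48302531978335045 y [-0.02380012  0.00834998] slope [-0.07   0.011  0.074]
```

```bash
cat > foot.py <<'E'
from h import *
import sys
z=np.load(sys.argv[1]+".npz"); P=z["w"].reshape(-1,3); T=[float(a) for a in sys.argv[2:5]]
m=(P[:,0]>T[0]+.016)&(P[:,0]<T[0]+.045)&(abs(P[:,1]-T[1])<.018)&(abs(P[:,2]-(T[2]-.0205))<.005); q=P[m]
A=np.c_[q[:,:2]-q[:,:2].mean(0),np.ones(len(q))]
s,*_=np.linalg.lstsq(A,q[:,2],rcond=None); res=q[:,2]-A@s; q2=q[abs(res)<.001]
print(len(q),"z",q[:,2].mean(),"slope",np.round(s,3),"xmax",np.round([np.percentile(q2[abs(q2[:,1]-yy)<.003,0],98) for yy in (T[1]-.008,T[1],T[1]+.008)],4))
E
python3 foot.py w3 .4098 -.0094 .129; python3 foot.py w4 .4255 -.0049 .0948
```

```text
2290 z 0.10831661623457728 slope [-0.061  0.002  0.108] xmax [0.4429 0.4427 0.4422]
2285 z 0.07415334321375061 slope [-0.069  0.003  0.074] xmax [0.4583 0.4584 0.4581]
```

Run:
```python
from h import *
z=np.load("w4.npz"); w=z["w"]; d=z["d"]
T=np.array([.4255,-.0049,.0948])
P=w.reshape(-1,3)
q=P[(abs(P[:,1]-T[1])<.006)&(P[:,0]>T[0]-.03)&(P[:,0]<T[0]+.04)&(P[:,2]>.065)&(P[:,2]<.16)]
b=np.round((q[:,0]-T[0])*500).astype(int)
print([(int(k*2),round(1000*np.median(q[b==k,2]),1),int((b==k).sum())) for k in sorted(set(b))])
```

```text
[(0, np.float64(129.1), 1), (2, np.float64(130.4), 130), (4, np.float64(130.6), 332), (6, np.float64(127.3), 339), (8, np.float64(126.6), 213), (10, np.float64(126.0), 306), (12, np.float64(107.7), 1584), (14, np.float64(74.5), 116), (16, np.float64(74.5), 118), (18, np.float64(74.5), 114), (20, np.float64(74.4), 111), (22, np.float64(74.7), 117), (24, np.float64(74.9), 115), (26, np.float64(74.8), 120), (28, np.float64(74.2), 130), (30, np.float64(74.2), 124), (32, np.float64(73.6), 168), (34, np.float64(71.6), 53)]
```

Emit:
jog_arm --targets '[-0.0017,0,0.001,0,-0.0002,0,0.0045,0,-0.0002,0,0.0045,0,-0.0002,0,0.0035,0,-0.0002,0,0.0005,0]'

```text
time_s: 7.15
tool_pos: [0.4235, -0.0041, 0.0813]
ee_rot: [-0.003, 1.0, 0.016, 0.002]
wrist_force: [-0.5, -1.0, -2.4]
width: 0.296
```

```bash
python3 look.py w5 | head -1; python3 foot.py w5 $(python3 -c "
from h import *
print(*r.read_state()['tool_pos'])")
```

```text
t 7.15 tcp [ 0.4235 -0.0041  0.0813] yaw 1.8 tilt [0.0033 0.0051] shift [-0.      0.0006 -0.0587] turn 0.0105 F [-0.49 -1.   -2.43] w 0.296
2271 z 0.06064211153829461 slope [-0.063  0.001  0.061] xmax [0.4566 0.4566 0.456 ]
```

Emit:
jog_arm --targets '[-0.0002,0,0.0016,0,-0.0002,0,0.0016,0,-0.0002,0,0.0013,0]'

```text
time_s: 7.5
tool_pos: [0.4233, -0.0043, 0.0769]
ee_rot: [-0.003, 1.0, 0.015, 0.002]
wrist_force: [0.2, 0.8, 0.0]
width: 0.293
```

Emit:
jog_arm --targets '[-0.0002,0,0.0012,0,-0.0001,0,0.0008,0]'

```text
time_s: 7.7
tool_pos: [0.4233, -0.0043, 0.0751]
ee_rot: [-0.003, 1.0, 0.015, 0.002]
wrist_force: [-1.6, 0.3, 5.1]
width: 0.295
```

Emit:
jog_arm --targets '[-0.0001,0,0.0009,0,-0.0001,0,0.0007,0]'

```text
time_s: 7.9
tool_pos: [0.4232, -0.0043, 0.0741]
ee_rot: [-0.003, 1.0, 0.015, 0.003]
wrist_force: [-2.7, 0.7, 9.5]
width: 0.291
```

Emit:
jog_arm --targets '[-0.0001,0,0.0006,0,-0.0001,0,0.0005,0]'

```text
time_s: 8.1
tool_pos: [0.4232, -0.0043, 0.074]
ee_rot: [-0.003, 1.0, 0.015, 0.003]
wrist_force: [-2.9, 0.9, 10.4]
width: 0.295
```

Emit:
jog_arm --targets '[-0.0002,0,0.0002,0,-0.0002,0,0.0002,0,-0.0002,0,0.0003,0,-0.0002,0,0.0003,0]'

```text
time_s: 8.5
tool_pos: [0.4231, -0.0043, 0.0748]
ee_rot: [-0.002, 1.0, 0.016, 0.004]
wrist_force: [-1.9, -0.1, 6.0]
width: 0.292
```

```bash
python3 - <<'E'
from h import *
go(.4233,-0.005,.14,1.2)
im,d,p=snap("wrist"); cv2.imwrite("pics/w6.png",im); np.savez("w6",im=im,d=d,w=cloud(d,p))
im2,d2,p2=snap("side"); np.savez("s6",im=im2,d=d2,w=cloud(d2,p2)); cv2.imwrite("pics/s6.png",im2)
go(.4233,-0.005,.14,1.2)
# cap region via wrist: points above column top
z0=r.read_state()["tool_pos"]
w=cloud(d,p);P=w.reshape(-1,3)
q=P[(abs(P[:,1]-z0[1])<.006)&(P[:,0]>z0[0]-.03)&(P[:,0]<z0[0]+.04)&(P[:,2]>.04)&(P[:,2]<.16)]
b=np.round((q[:,0]-z0[0])*500).astype(int)
print([(int(k*2),round(1000*np.median(q[b==k,2]),1),int((b==k).sum())) for k in sorted(set(b))])
w=np.load("s6.npz")["w"];P=w.reshape(-1,3); q=P[(abs(P[:,0]-.4216)<.02)&(abs(P[:,1]+.004)<.012)&(P[:,2]<.16)&(P[:,2]>.04)]
print(len(q),np.round(np.sort(q[:,2])[-20:],4))
E
cd pics; python3 -c "
import cv2
a=cv2.imread('w6.png')[200:400,200:440]; b=cv2.imread('s6.png')[190:300,300:440]
a=cv2.resize(a,(400,333),interpolation=2); b=cv2.resize(b,(400,314),interpolation=2)[:314]
import numpy as np
cv2.imwrite('c6.png',np.hstack([a[:314],b]))"
```

```text
t 8.5 tcp [ 0.4231 -0.0043  0.0748] yaw 1.78 tilt [0.0087 0.0051] shift [ 0.0007  0.0004 -0.0652] turn 0.0101 F [-1.87 -0.05  6.03] w 0.292
t 8.6 tcp [ 0.4232 -0.0043  0.0748] yaw 1.78 tilt [0.0088 0.005 ] shift [ 0.0007  0.0004 -0.0652] turn 0.0101 F [-1.17 -0.18  5.85] w 0.295
[(0, np.float64(109.7), 5), (2, np.float64(110.6), 213), (4, np.float64(110.2), 312), (6, np.float64(107.1), 306), (8, np.float64(106.7), 211), (10, np.float64(106.0), 313), (12, np.float64(86.9), 1537), (14, np.float64(54.7), 115), (16, np.float64(54.6), 114), (18, np.float64(54.5), 117), (20, np.float64(54.6), 117), (22, np.float64(54.9), 114), (24, np.float64(55.4), 137), (26, np.float64(158.5), 784), (28, np.float64(54.5), 138), (30, np.float64(54.4), 128), (32, np.float64(54.0), 148), (34, np.float64(45.1), 188), (36, np.float64(44.4), 113), (38, np.float64(44.6), 116), (40, np.float64(44.5), 57)]
139 [0.1031 0.1038 0.104  0.1046 0.1047 0.1048 0.1051 0.1052 0.1052 0.106
 0.1061 0.1063 0.1064 0.1073 0.1073 0.1075 0.1094 0.1102 0.1136 0.1589]
```

View pics/c6.png

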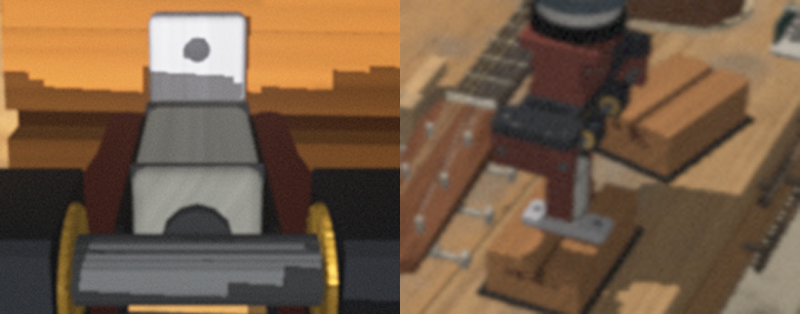

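Left: the foot is flat on the wood over the channel, with the column and collar visible. Right: the gauge is upright and pressed on blank 1. The force has eased to about 8 N, so I'll bring it to about 10 N and hold for over a second.

Emit:
jog_arm --targets '[-0.0002,0,0.0009,0,-0.0002,0,0.0006,0,-0.0002,0,0.0005,0,-0.0002,0,0.0005,0,-0.0002,0,0.0005,0,-0.0002,0,0.0005,0]'

```text
time_s: 9.2
tool_pos: [0.423, -0.0043, 0.0741]
ee_rot: [-0.002, 1.0, 0.016, 0.006]
wrist_force: [-2.4, 0.9, 9.3]
width: 0.295
```

Emit:
jog_arm --targets '[-0.0002,0,0.0005,0,-0.0002,0,0.0005,0,-0.0002,0,0.0005,0,-0.0002,0,0.0005,0,-0.0002,0,0.0005,0,-0.0002,0,0.0005,0]'

```text
time_s: 9.8
tool_pos: [0.423, -0.0043, 0.074]
ee_rot: [-0.002, 1.0, 0.016, 0.008]
wrist_force: [-3.1, 1.1, 8.7]
width: 0.299
```

Emit:
jog_arm --targets '[-0.0002,0,0.0005,0,-0.0002,0,0.0005,0,-0.0002,0,0.0005,0,-0.0002,0,0.0005,0,-0.0002,0,0.0005,0]'

```text
time_s: 10.3
tool_pos: [0.4229, -0.0043, 0.0739]
ee_rot: [-0.002, 1.0, 0.016, 0.01]
wrist_force: [-1.8, 0.2, 8.6]
width: 0.292
```

Emit:
jog_arm --targets '[0,0,-0.006,0,0,0,-0.015,0,0,0,-0.025,0,0,0,-0.03,0,0,0,-0.01,0,0.012,-0.04,0,0,0.012,-0.04,0,-0.005,0.012,-0.04,0,0,0.012,-0.04,0,0,0.012,-0.04,0,0,0.012,-0.039,0,0,0,0,0,0]'

```text
time_s: 11.5
tool_pos: [0.486, 0.2441, 0.1624]
ee_rot: [-0.002, 1.0, 0.015, 0.009]
wrist_force: [0.2, 0.3, -1.9]
width: 0.293
```

```bash
sed -i 's/^go(.*/go(.495,.235,.075,2.2)/' look.py
cat >> look.py <<'E'
m=(P[:,2]>.024)&(P[:,2]<.034)&(abs(P[:,0]-.494)<.07)&(abs(P[:,1]-.235)<.07);q=P[m];rc=cv2.minAreaRect((q[:,:2]*1000).astype(np.float32)); print("stand",np.round(rc[0],1),np.round(rc[1],1),round(rc[2],2))
q=P[(abs(P[:,1]-T[1])<.006)&(P[:,0]>T[0]+.014)&(P[:,0]<T[0]+.045)&(P[:,2]>T[2]-.03)]
b=np.round((q[:,0]-T[0])*500).astype(int)
print([(int(k*2),round(1000*np.median(q[b==k,2]),1)) for k in sorted(set(b))])
E
python3 look.py w7; python3 foot.py w7 $(python3 -c "
from h import *
print(*r.read_state()['tool_pos'])")
```

```text
t 11.5 tcp [0.486  0.2441 0.1624] yaw 1.73 tilt [0.0174 0.0046] shift [0.0072 0.0097 0.0875] turn -0.0082 F [ 0.21  0.29 -1.87] w 0.293
foot top 3055 [507.8 244.8] [24.  26.1] 2.78 z 0.14225860712351232 xmax 0.5196148191753852 y [0.23188935 0.25735282] slope [-0.038 -0.002  0.142]
stand [494.7 234.7] [93.9 64.2] 2.19
[(14, np.float64(142.3)), (16, np.float64(142.5)), (18, np.float64(258.9)), (20, np.float64(265.9)), (22, np.float64(267.7)), (24, np.float64(249.6)), (26, np.float64(248.4)), (28, np.float64(246.3)), (30, np.float64(142.4)), (32, np.float64(142.3)), (34, np.float64(141.4)), (36, np.float64(138.0))]
2516 z 0.14213019233066992 slope [-0.05  -0.001  0.142] xmax [0.5194 0.5192 0.5188]
```

Emit:
jog_arm --targets '[0.009,0.0095,0.02,-0.01,0,0,0.02,0,0,0,0.02,0,0,0,0.012,0,-0.0002,0,0.0003,0]'

```text
time_s: 12.05
tool_pos: [0.4916, 0.2279, 0.0848]
ee_rot: [0.0, 1.0, 0.02, 0.005]
wrist_force: [-0.6, -0.5, -2.8]
width: 0.299
```

```bash
python3 look.py w8; python3 foot.py w8 $(python3 -c "
from h import *
print(*r.read_state()['tool_pos'])")
```

```text
t 12.05 tcp [0.4916 0.2279 0.0848] yaw 2.29 tilt [ 0.0097 -0.0004] shift [ 0.0036 -0.0069  0.0099] turn 0.0015 F [-0.59 -0.49 -2.85] w 0.299
foot top 3042 [513.2 228.7] [24.  26.1] 2.92 z 0.06453537046052799 xmax 0.5249452352623776 y [0.21580259 0.2412474 ] slope [-0.038 -0.001  0.065]
stand [503.9 235.1] [76.  64.2] 2.23
[(14, np.float64(64.7)), (16, np.float64(180.9)), (18, np.float64(181.3)), (20, np.float64(189.9)), (22, np.float64(188.5)), (24, np.float64(171.5)), (26, np.float64(169.5)), (28, np.float64(64.6)), (30, np.float64(64.5)), (32, np.float64(63.9)), (34, np.float64(59.9))]
2248 z 0.06443976046188903 slope [-0.046  0.     0.064] xmax [0.5248 0.5245 0.5241]
```

Emit:
jog_arm --targets '[0.004,-0.0064,0,0,0,0,0.0003,0]'

```text
time_s: 12.3
tool_pos: [0.4965, 0.2348, 0.0865]
ee_rot: [-0.0, 1.0, 0.019, 0.006]
wrist_force: [0.1, 1.2, -1.3]
width: 0.295
```

Emit:
jog_arm --targets '[0,-0.0005,0.006,0,0,-0.0005,0.006,0,0,-0.0005,0.006,0,0,0,0.001,0]'

```text
time_s: 12.7
tool_pos: [0.498, 0.2374, 0.0679]
ee_rot: [-0.001, 1.0, 0.02, 0.008]
wrist_force: [0.2, -0.1, -2.0]
width: 0.294
```

```bash
python3 look.py w9; python3 foot.py w9 $(python3 -c "
from h import *
print(*r.read_state()['tool_pos'])")
```

```text
t 12.7 tcp [0.498  0.2374 0.0679] yaw 2.28 tilt [0.0155 0.0021] shift [-0.003   0.0023 -0.0071] turn 0.0014 F [ 0.17 -0.11 -2.03] w 0.294
foot top 3062 [519.6 238.2] [24. 26.] 2.59 z 0.04768307879474382 xmax 0.5315563274234112 y [0.22542599 0.25084095] slope [-0.038 -0.001  0.048]
stand [512.1 235.5] [59.8 64.5] 2.13
[(14, np.float64(47.7)), (16, np.float64(164.3)), (18, np.float64(48.8)), (20, np.float64(173.2)), (22, np.float64(155.4)), (24, np.float64(154.5)), (26, np.float64(152.5)), (28, np.float64(47.7)), (30, np.float64(47.7)), (32, np.float64(47.3)), (34, np.float64(43.6))]
2311 z 0.04758917596248091 slope [-0.053 -0.001  0.048] xmax [0.5315 0.5312 0.5308]
```

Emit:
jog_arm --targets '[-0.0028,0.0032,0.002,0,-0.0002,0,0.0025,0,-0.0002,0,0.0022,0,-0.0002,0,0.001,0]'

```text
time_s: 13.15
tool_pos: [0.4946, 0.2337, 0.0601]
ee_rot: [-0.001, 1.0, 0.02, 0.008]
wrist_force: [-4.3, -2.2, 13.8]
width: 0.293
```

```bash
python3 look.py w10|head -2; python3 foot.py w10 $(python3 -c "
from h import *
print(*r.read_state()['tool_pos'])")
```

```text
t 13.15 tcp [0.4946 0.2337 0.0601] yaw 2.28 tilt [0.0154 0.002 ] shift [ 0.0007 -0.0013 -0.0148] turn 0.0014 F [-4.3  -2.21 13.85] w 0.293
foot top 3052 [516.3 234.6] [23.9 26. ] 3.12 z 0.03996426171300069 xmax 0.5281242037716029 y [0.22169061 0.24711417] slope [-0.041  0.     0.04 ]
2317 z 0.03984544251951327 slope [-0.058  0.001  0.04 ] xmax [0.528  0.5278 0.5273]
```

Emit:
jog_arm --targets '[0,0,-0.0003,0,0,0,0,0,0,0,0,0,0,0,0,0,0,0,0,0,0,0,0,0]' --claw 0.8

```text
time_s: 13.8
tool_pos: [0.4958, 0.2343, 0.0613]
ee_rot: [-0.001, 1.0, 0.02, 0.009]
wrist_force: [0.0, 0.2, -0.5]
width: 0.783
```

Emit:
jog_arm --targets '[0,0,-0.005,0,0,0,-0.015,0,0,0,-0.03,0,0,0,-0.04,0,0,0,-0.04,0,0,0,-0.03,0,0,0,0,0,0,0,0,0]'

```text
time_s: 14.6
tool_pos: [0.4923, 0.2336, 0.2334]
ee_rot: [-0.002, 1.0, 0.02, 0.01]
wrist_force: [-0.1, 0.3, -0.8]
width: 0.8
```

Run:
```python
from h import *
go(.62,.262,.2)
im,d,p=snap("wrist"); cv2.imwrite("pics/w11.png",im); w=cloud(d,p); np.savez("w11",im=im,d=d,w=w);P=w.reshape(-1,3)
for nm,zl,zh,c,h in (("stand",.024,.034,(.494,.235),.07),("foot",.037,.044,(.494,.235),.07),("col",.085,.096,(.494,.235),.07),("wedge",.009,.02,(.628,.26),.055)):
    q=P[(abs(P[:,0]-c[0])<h)&(abs(P[:,1]-c[1])<h)&(P[:,2]>zl)&(P[:,2]<zh)]
    if len(q)>9: rc=cv2.minAreaRect((q[:,:2]*1000).astype(np.float32)); print(nm,len(q),np.round(rc[0],1),np.round(rc[1],1),round(rc[2],2))
```

```text
t 14.6 tcp [0.4923 0.2336 0.2334] yaw 2.28 tilt [0.02   0.0041] shift [ 0.128  -0.0232  0.0361] turn None F [-0.1   0.3  -0.79] w 0.8
stand 4930 [493.7 234.6] [95.5 64.2] 2.25
foot 1024 [493.  233.2] [69.  25.4] 1.89
col 1022 [492.7 233.4] [27.  26.1] 2.47
wedge 2470 [630.4 262.1] [24.4 70.1] 26.27
```

View pics/w11.png

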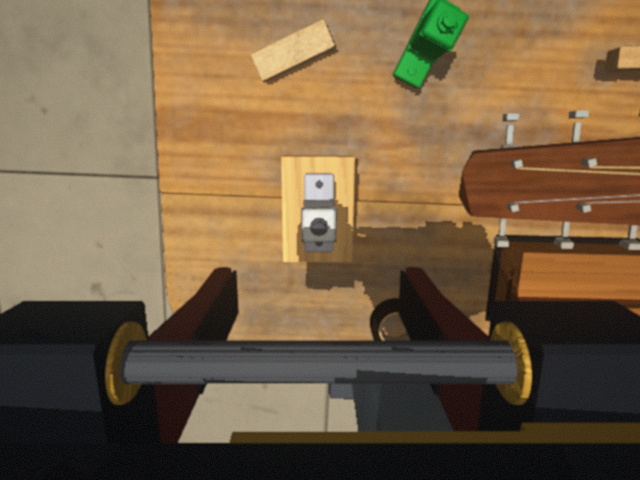

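The wrist view shows the gauge upright on its stand at (319,215), within 1.5 mm of centre. The wedge is at (295,50), measured at 24.4 x 70.1 mm, so the choice is confirmed. I'll turn the tool toward yaw 116° for the wedge.

Emit:
jog_arm --targets '[0,0,0,-0.145,0,0,0,-0.145,0,0,0,-0.145,0,0,0,-0.145,0,0,0,-0.145,0,0,0,-0.145,0,0,0,-0.145,0,0,0,-0.145,0,0,0,-0.145,0,0,0,-0.145,0,0,0,-0.145,0,0,0,-0.145,0,0,0,-0.145,0,0,0,-0.12,0,0,0,0]'

```text
time_s: 16.15
tool_pos: [0.4789, 0.2274, 0.2093]
ee_rot: [-0.006, 0.491, 0.871, -0.011]
wrist_force: [1.3, -0.3, 0.8]
width: 0.801
```

```bash
python3 -c "
from h import *
go(.6304,.2621,.13,116.3);print(r.read_state()['joint_pos'])"
```

```text
t 16.15 tcp [0.4789 0.2274 0.2093] yaw 121.15 tilt [-0.021  -0.0144] shift [-0.0485  0.1496  0.0756] turn 0.0846 F [ 1.31 -0.28  0.75] w 0.801
[ 0.42330331  0.32727987  1.84340057 -0.00529819  0.99599698 -0.11735803]
```

Emit:
jog_arm --targets '[-0.012,0.037,0.012,0.04,-0.012,0.037,0.012,0.04,-0.012,0.037,0.012,0,-0.012,0.037,0.012,0,0,0,0,0]'

```text
time_s: 16.65
tool_pos: [0.6317, 0.253, 0.149]
ee_rot: [-0.008, 0.534, 0.845, -0.016]
wrist_force: [0.3, 0.4, 0.3]
width: 0.802
```

```bash
cat > lw.py <<'E'
from h import *
import sys
im,d,p=snap("wrist"); w=cloud(d,p);P=w.reshape(-1,3); cv2.imwrite(f"pics/{sys.argv[1]}.png",im)
q=P[(abs(P[:,0]-.63)<.055)&(abs(P[:,1]-.262)<.055)&(P[:,2]>.009)&(P[:,2]<.02)]
rc=cv2.minAreaRect((q[:,:2]*1000).astype(np.float32)); print(len(q),np.round(rc[0],1),np.round(rc[1],1),round(rc[2],2))
go(.6304,.2621,.014,116.3)
E
python3 lw.py w12
```

```text
3160 [656.  274.9] [79.3 70.2] 26.51
t 16.7 tcp [0.6295 0.2527 0.1495] yaw 115.42 tilt [-0.0322 -0.0184] shift [0.0085 0.0098 0.1352] turn -0.0154 F [-0.64 -0.54 -0.8 ] w 0.803
```

Emit:
jog_arm --targets '[0.004,0.005,0.02,-0.01,0.004,0.005,0.03,-0.005,0,0,0.03,0,0,0,0.02,0,0,0,0.0005,0]'

```text
time_s: 17.2
tool_pos: [0.6254, 0.2616, 0.0458]
ee_rot: [-0.01, 0.532, 0.846, -0.018]
wrist_force: [-0.3, 0.2, 0.8]
width: 0.8
```

```bash
python3 lw.py w13
```

```text
6944 [655.8 275.6] [79.6 68.7] 26.4
t 17.25 tcp [0.6261 0.2619 0.0471] yaw 115.72 tilt [-0.036  -0.0195] shift [-0.0016  0.0053  0.0329] turn -0.01 F [ 0.03 -0.19  0.41] w 0.801
```

View pics/w13.png

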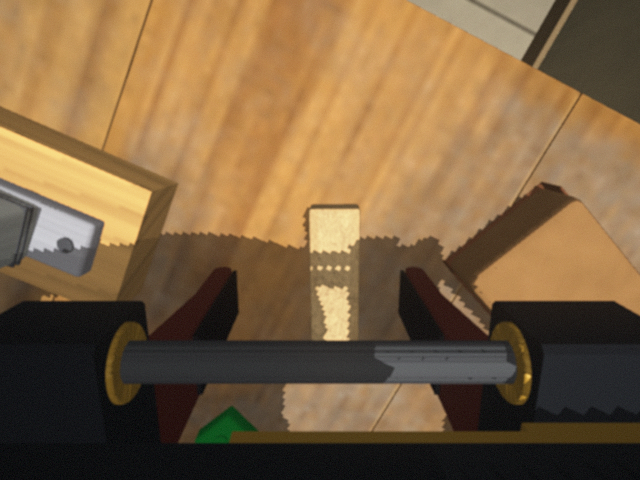

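Wedge at (333,270) lies square between the open fingers, about 6 mm to the right of centre. The sanding block at (560,240) and the green look-alike at (230,425) are clear. I'll narrow the jaws, correct and go down.

Emit:
jog_arm --targets '[-0.0015,0.0055,0.012,-0.01,0,0.0005,0.012,0,0,0.0005,0.006,0,0,0,0.0005,0]' --claw 0.6

```text
time_s: 17.65
tool_pos: [0.6333, 0.2638, 0.0183]
ee_rot: [-0.009, 0.528, 0.849, -0.016]
wrist_force: [0.4, -0.1, -0.2]
width: 0.601
```

```bash
python3 -c "
from h import *
go(.6304,.2621,.014,116.3)"
```

```text
t 17.65 tcp [0.6333 0.2638 0.0183] yaw 116.26 tilt [-0.0312 -0.0176] shift [-0.0002 -0.0032  0.0044] turn -0.0008 F [ 0.37 -0.1  -0.17] w 0.601
```

Emit:
jog_arm --targets '[0,-0.0032,0.004,0,0,0,0.0003,0]'

```text
time_s: 17.85
tool_pos: [0.6303, 0.2622, 0.0142]
ee_rot: [-0.008, 0.528, 0.849, -0.016]
wrist_force: [-0.1, 0.4, -0.8]
width: 0.6
```

Emit:
jog_arm --targets '[0,0,0.0003,0,0,0,0.0003,0,0,0,0.0003,0,0,0,0,0,0,0,0,0,0,0,0,0,0,0,0,0]' --claw 0

```text
time_s: 18.55
tool_pos: [0.631, 0.2624, 0.0143]
ee_rot: [-0.008, 0.528, 0.849, -0.015]
wrist_force: [-0.6, -0.1, -0.0]
width: 0.271
```

```bash
python3 -c "
from h import *
go(.6304,.2621,.014,116.3)"
```

```text
t 18.55 tcp [0.631  0.2624 0.0143] yaw 116.23 tilt [-0.0291 -0.0167] shift [-0.     -0.0006  0.0003] turn -0.0012 F [-0.55 -0.13 -0.05] w 0.271
```

Emit:
jog_arm --targets '[0,0,-0.02,0,0,0,-0.04,0,0,0,-0.045,0,0,0,-0.045,0,0,0,-0.035,0,0,0,0,0]'

```text
time_s: 19.15
tool_pos: [0.6354, 0.2652, 0.2036]
ee_rot: [-0.01, 0.528, 0.849, -0.017]
wrist_force: [-0.0, -0.0, 0.1]
width: 0.268
```

```bash
python3 -c "
from h import *
go(.4217,-.002,.2,91)"
```

```text
t 19.15 tcp [0.6354 0.2652 0.2036] yaw 116.23 tilt [-0.0342 -0.0187] shift [-0.1452 -0.3093  0.0159] turn 0.4403 F [-0.01 -0.01  0.08] w 0.268
```

Emit:
jog_arm --targets '[-0.005,-0.045,0,0,-0.005,-0.045,0,0,-0.02,-0.04,0,0,-0.025,-0.04,0,0,-0.025,-0.035,0,0,-0.01,-0.02,0,0.11,0,0,0,0.11,0,0,0,0.11,0,0,0,0.1,0,0,0,0]'

```text
time_s: 20.15
tool_pos: [0.4613, 0.078, 0.2057]
ee_rot: [-0.008, 0.703, 0.711, -0.021]
wrist_force: [-0.6, 0.8, -0.0]
width: 0.271
```

```bash
python3 -c "
from h import *
go(.4217,-.002,.13,91)"
```

```text
t 20.15 tcp [0.4613 0.078  0.2057] yaw 90.72 tilt [-0.0414 -0.0194] shift [-0.0781 -0.0373  0.0788] turn -0.0049 F [-0.59  0.76 -0.02] w 0.271
```

Emit:
jog_arm --targets '[-0.026,-0.013,0.01,0,-0.026,-0.013,0.02,0,-0.026,-0.011,0.02,0,0,0,0.015,0,0,0,0,0]'

```text
time_s: 20.65
tool_pos: [0.4212, -0.0035, 0.1406]
ee_rot: [-0.008, 0.697, 0.717, -0.021]
wrist_force: [-0.8, 0.4, 0.4]
width: 0.27
```

Run:
```python
from h import *
go(.4217,-.002,.0605,91)
im,d,p=snap("wrist"); w=cloud(d,p);P=w.reshape(-1,3); cv2.imwrite("pics/w14.png",im); np.savez("w14",w=w,im=im)
q=P[(abs(P[:,0]-.45)<.1)&(abs(P[:,1])<.12)&(P[:,2]>.043)&(P[:,2]<.049)]
print(len(q),np.percentile(q[:,0],[1,99]),np.percentile(q[:,1],[1,99]))
```

```text
t 20.65 tcp [ 0.4212 -0.0035  0.1406] yaw 91.7 tilt [-0.0415 -0.0189] shift [0.0029 0.0039 0.08  ] turn 0.0121 F [-0.83  0.41  0.43] w 0.27
12062 [0.38852335 0.50020876] [-0.04090663  0.07789237]
```

View pics/w14.png

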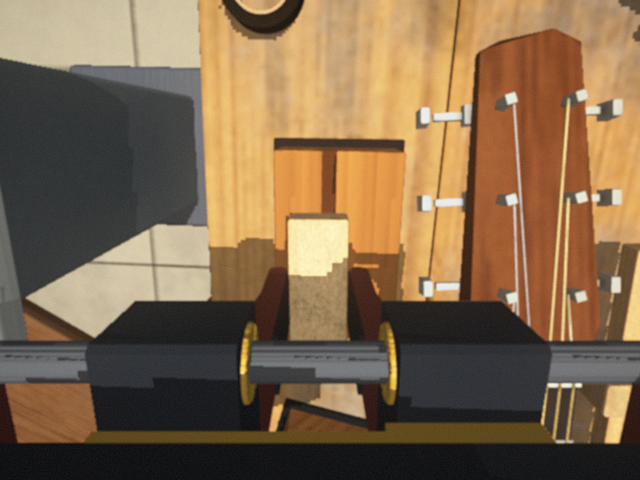

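The view shows the held wedge at (318,250) above blank 1's channel at (330,180), with the guitar head clear to the right. I go down.

Emit:
jog_arm --targets '[0.002,0.004,0.02,0.01,0,0,0.02,0,0,0,0.02,0,0,0,0.01,0,0,0,0.0005,0]'

```text
time_s: 21.2
tool_pos: [0.4279, -0.0007, 0.0718]
ee_rot: [-0.005, 0.697, 0.717, -0.018]
wrist_force: [0.3, 0.4, -0.1]
width: 0.268
```

Run:
```python
from h import *
go(.424,-.002,.0605,91)
w=np.load("w14.npz")["w"];P=w.reshape(-1,3)
q=P[(P[:,0]>.462)&(P[:,0]<.53)&(P[:,1]>-.08)&(P[:,1]<.11)&(P[:,2]<.13)]; print("guitar top z",np.percentile(q[:,2],[90,99,99.9]))
```

```text
t 21.2 tcp [ 0.4279 -0.0007  0.0718] yaw 91.66 tilt [-0.0329 -0.0192] shift [-0.001  -0.0035  0.0115] turn 0.0116 F [ 0.35  0.38 -0.14] w 0.268
guitar top z [0.08144259 0.09113327 0.09895913]
```

Emit:
jog_arm --targets '[0,-0.0035,0.004,0,0,0,0.004,0,0,0,0.002,0]'

```text
time_s: 21.5
tool_pos: [0.4256, -0.0006, 0.0632]
ee_rot: [-0.004, 0.696, 0.718, -0.017]
wrist_force: [-0.4, 0.4, -0.2]
width: 0.273
```

Emit:
jog_arm --targets '[0,0,0.0015,0,0,0,0.001,0]'

```text
time_s: 21.7
tool_pos: [0.4259, -0.0006, 0.0611]
ee_rot: [-0.003, 0.696, 0.718, -0.017]
wrist_force: [0.7, 0.1, -0.3]
width: 0.275
```

Emit:
jog_arm --targets '[0,0,0.0012,0,0,0,0.0008,0]'

```text
time_s: 21.9
tool_pos: [0.426, -0.0007, 0.0593]
ee_rot: [-0.003, 0.696, 0.718, -0.017]
wrist_force: [-0.9, -0.1, 3.8]
width: 0.269
```

Emit:
jog_arm --targets '[0,0,0.0003,0,0,0,0.0003,0,0,0,0,0,0,0,0,0,0,0,0,0]' --claw 0.5

```text
time_s: 22.4
tool_pos: [0.4262, -0.0008, 0.0587]
ee_rot: [-0.003, 0.696, 0.718, -0.016]
wrist_force: [0.2, -0.7, 0.5]
width: 0.502
```

Emit:
jog_arm --targets '[0,0,-0.01,0,0,0,-0.02,0,0,0,-0.04,0,0,0,-0.04,0,0,0,-0.04,0,0,0,-0.03,0,0,0,0,0,0,0,0,0]'

```text
time_s: 23.2
tool_pos: [0.4303, 0.003, 0.2494]
ee_rot: [-0.003, 0.696, 0.718, -0.016]
wrist_force: [-0.2, -0.9, -1.3]
width: 0.498
```

Run:
```python
from h import *
go(.424,-.002,.0605,91)
im,d,p=snap("wrist"); w=cloud(d,p);P=w.reshape(-1,3); a=im
im2,d2,p2=snap("side"); cv2.imwrite("pics/end.png",np.hstack([cv2.resize(a,(400,300)),cv2.resize(im2[200:380,180:420],(400,300),interpolation=2)]))
q=P[(abs(P[:,0]-.424)<.06)&(abs(P[:,1])<.08)&(P[:,2]>.055)&(P[:,2]<.07)]
rc=cv2.minAreaRect((q[:,:2]*1000).astype(np.float32)); A=np.c_[q[:,:2]-q[:,:2].mean(0),np.ones(len(q))]
print(len(q),np.round(rc[0],1),np.round(rc[1],1),round(rc[2],2),np.round(np.linalg.lstsq(A,q[:,2],rcond=None)[0],4))
P=cloud(d2,p2).reshape(-1,3)
q=P[(abs(P[:,0]-.497)<.05)&(abs(P[:,1]-.237)<.05)]; q=q[(q[:,2]>.088)]; print("gauge top z",np.round(np.sort(q[:,2])[-5:],4),q[:,:2].mean(0))
```

```text
t 23.2 tcp [0.4303 0.003  0.2494] yaw 91.77 tilt [-0.0272 -0.0189] shift [-0.0014 -0.0012  0.1891] turn 0.0134 F [-0.22 -0.92 -1.25] w 0.498
2303 [448.3  -0.9] [70.2 69.9] 1.35 [ 0.0197 -0.0054  0.0598]
gauge top z [0.1028 0.103  0.1039 0.1044 0.105 ] [0.49434109 0.23889662]
```

View pics/end.png

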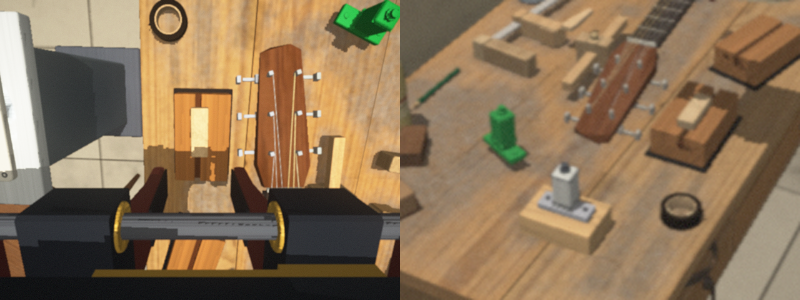

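Left: the wedge at (200,130) lies flat over blank 1's channel. Right: the gauge stands upright on its stand at (565,190). Nothing is being touched, so I hand in.

```bash
python3 -c "
from h import *
print(job.sign_off())"
```

```text
the job is handed in; nothing more can be done
None
```

The job is done and handed in at about 23 s of the 72 s allowed. I gauged the left blank, put the gauge back on its stand, and laid the wedge on that same blank, which has the 12 mm channel.

- **Gauging:** I held the gauge pressed on the left blank for just over 1 s. The arm pushed about 9 N, so the blank bore about 11 N with the gauge's weight. The highest I saw was about 13 N.
- **Depth:** the channel is 12 mm. The probe met no resistance with the foot about 4.6 mm above the wood, where a 6 mm floor would already have pushed back about 2.5 N. The wrist depth camera agreed: the floor is at 33.8 mm against a top of 46 mm. I could not read the cap directly while pressing because the gripper hid it. I did not gauge the other blank.
- **Gauge on its stand:** right after release the foot was within about 1.5 mm of the stand's centre. At the end the cap top was at about 103–105 mm, roughly the 102 mm expected with the probe hanging free.
- **Wedge on the blank:** its top was at 59.8 mm against the 60 mm expected for lying flat. My automatic outline of it also caught other points of similar height, so its position rests on the last pictures, which show it flat over the channel.

The bystander objects and the green look-alike were not touched.

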